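Latch the wiping-contact slide of a board tester

TASK

On the test fixture that holds the green board, push the blue plate of the sprung slide with the fingertips all the way in to its end stop, so that the probes wipe across the board's contacts, then let it go so that it springs back and latches on the stop pin at mid position. Only push, pick nothing up; leave the board in its nest, and leave the empty fixture and the other things on the bench as they are.

Things in the scene. Friction and masses are not known exactly. Their poses are not given: they have to be found in the camera images.
- fixture_loaded: Test fixture holding the green board: dark steel base plate 240 (x) x 130 (y) x 16 mm, screwed to the bench. Origin: centre of the plate's underside. Its +x is the direction in which its slide is pushed, from the blue push plate towards the board nest. Highest part: stop-pin tower with a red-collared pin, 41 to 61 mm to +y of the middle line, x -32 to -6 mm, up to 90 mm above the bench.
- slide_loaded (a joint): Travel of the loaded fixture's slide along the fixture's +x: 0 = at rest, 0.060 m = hard end stop. A spring (2 N at rest, 8 N at the stop) with a light dashpot pulls it back to 0. Going in, its ramped tooth lifts the stop pin (3 to 5 N more, 10 to 30 mm), which drops behind it just past 0.030; let go beyond there, it comes back and is held at 0.030 (mid position); let go earlier, it returns to 0.
- push_loaded (a point): Centre of the front face of the slide's blue push plate: the face to push on, upright, 84 mm wide, 20 to 62 mm above the bench (this point: 45 mm), plate 14 mm thick, facing the fixture's -x. It moves with the slide; at rest it is at fixture x = -90 mm, y = 0. In front of it is free space: 30 mm of bare base plate (top 16 mm above the bench), then the bench.
- fixture_empty: A second, identical fixture with nothing in its nest, to be left alone. Origin and axes as for the loaded one.
- slide_empty (a joint): Travel of the empty fixture's slide, 0 = at rest; must stay there.
- board: Green circuit board 70 x 80 x 3 mm (parts up to 8 mm above it), lying loose in the nest of the loaded fixture, 20 mm above the bench. Origin: centre of its underside.
- spare_board: Red circuit board of the same size lying on the bench. Origin: centre of its underside.
- spool: Spool with orange flanges, standing on the bench, diameter 54 mm, 44 mm high. Origin: centre of its underside.
- screwdriver: Orange-handled screwdriver, 160 mm long, lying on the bench along its x axis.
- multimeter: Yellow multimeter 130 x 75 x 42 mm lying on the bench. Origin: centre of its underside.
- bottle: Clear bottle with a blue cap, diameter 50 mm, 130 mm high. Origin: centre of its underside.
- tray: Blue divided parts tray 120 x 90 x 30 mm. Origin: centre of its underside.

How it is judged:
By the outcome, as a careful person would: the job done as asked, in the order asked, and still so for the second after the job is handed in, with the robot touching nothing.
It also fails if it takes over 32 s, if anything falls off the work surface, if the arm or the gripper's body presses on something with over 40 N, if the wrist force passes 120 N, or if a joint passes its speed limit or range.

ROBOT

A 6-joint arm with a two-finger parallel gripper is mounted at the origin on the work surface. World frame = base frame: x ahead of the robot, y to its left, z up, the work surface at z = 0. Lengths are in m, angles in degrees, forces in N, time in s.
With the tool pointing down it reaches from about 0.375 to 0.9 m from the base axis. Payload 3.1 kg.
Tool frame: the origin (TCP) lies at the very end of the fingers, on their centre line; the grasp point (between the pads) lies bot.grip_point_offset behind it (bot.grip_point_offset is the distance from the TCP to the grasp point, in m); z points along the fingers, y is the line along which they close (so a half turn about z gives the same grasp; the last joint's range is limited). The gripper opens to 87 mm and grips with 3 to 60 N. Pads are 19 mm wide; open, the fingers measure 117 mm over their backs; the gripper's body (75 mm by 190 mm) begins 51 mm behind the grasp point.
Start: joints at [-84.769, 30.224, 82.088, -0, 67.689, -10.227], TCP at [0.167, -0.602, 0.223] pointing down, gripper open.
Joint ranges: [-176.69, 176.69], [-43.24, 126.21], [12.49, 139.97], [-82, 262], [0, 151.66], [-163.58, 163.58]. Speed limits (degrees/s): [159.86, 159.86, 180, 180, 180, 180].

INTERFACE

Orientations are given as a 3x3 rotation matrix whose columns are the frame's x, y, z axes.
In Python, from rig import bot, viewer, ticket gives the robot as it stands.
- The arm moves only by the tool servo_tool, never from a script. Its argument "targets" is a list of rows, each an object with "offset": the shift along the tool's x, y, z in m, a list of three; "dr": the turn, a rotation vector about the tool's x, y, z in degrees, a list of three. In form: [{"offset": [x, y, z], "dr": [ax, ay, az]}, ...]. A call has 1 to 20 rows; each row is the pose to reach, as a shift and turn from the pose commanded when the call began, along the tool's axes at that moment; what a row does not reach only later rows make up. A row lasts 1/12 s, in which the tool goes at most 41.7 mm and 7.16 degrees, less where a joint would pass 70% of its speed; a pose out of reach is approached as far as the arm can. A call with a gripper value outside its range is refused whole. "gripper" is the gripper command: -1 is fully open, 1 is shut, values between are in proportion, set as the call begins (left out, the last holds). The fingers move at their own pace and stop on an object; the grip force is fixed at half the most. Time passes only in rows, so rows that repeat a pose let the fingers close. It gives the time, the measured TCP pose, the force, the opening and the grip force at its end, in the units of the state.
- bot.read_state(): the state, without advancing time (a new reading comes with each control period).
- viewer.capture(name): name is "scene" or "side" or "wrist"; returns a dict with "color" (420x560x3 uint8, red, green, blue), "camera_matrix" (3x3 intrinsics, pixels), "k1" (the pictures are not rectified: a ray, as slopes to the right and down, at radius r is drawn at 1 + k1 r^2 times it, then the intrinsics apply), "R" (3x3) and "t" (3): a world point X has camera coordinates R X + t. Camera axes: x right, y down, z forward; pixel columns grow to the right and rows downward; lengths in m; the calibration is good to about 2 mm. A picture is of the moment at which its call begins. There is no depth.
- ticket.hand_in(): hands the job in; it is judged then, once.
The state is a dict: "time_s": time; "joint_positions": joint angles; "qvel": joint speeds; "tau": joint torques, N m; "position": TCP position; "tcp_rot": TCP orientation; "force": force on the tool from outside, world axes, zero at the start; "moment": the same for the moment, N m; "opening": opening from 0.0 (shut) to 1.0 (fully open); "grasp_force": force on a finger pad.
Only numpy, scipy, OpenCV 4.12 (cv2) and the standard library are available. Lean on these libraries where they do the work, as an engineer would, in place of code of your own. Each camera call takes 0.05 s, during which the arm holds its last target. There are 200 camera calls.

## Working session

There is one attempt and no reset: what is moved stays moved. The work goes in short steps, Python scripts to look and compute and a tool call to move; the robot and the scene stay as the last step left them, time stands still between calls to the robot, and variables do not carry over. Pictures are saved under pics/ and viewed, at most 10 in all, crops included, and the job is handed in when it is done.

Besides the shell and the picture viewer there is one more tool, called in YAML: its name, and indented under it one key for each argument. servo_tool: Moves the arm, as the interface text tells. Its arguments: {"type":"object","properties":{"targets":{"type":"array"},"gripper":{"type":"number"}},"required":["targets"]}

```bash
mkdir -p pics
cat > h.py <<'E'
import numpy as np, cv2
from rig import bot, viewer, ticket
def snap(n,f):
    c=viewer.capture(n); cv2.imwrite(f,c["color"][:,:,::-1]); np.save(f"pics/{n}.npy",{k:c[k] for k in("camera_matrix","k1","R","t")},allow_pickle=True); return c
def cam(n): return np.load(f"pics/{n}.npy",allow_pickle=True).item()
def onz(c,uv,z):
    K=np.array(c["camera_matrix"]);R=np.array(c["R"]);t=np.array(c["t"])
    p=cv2.undistortPoints(np.array([[uv]],float),K,np.array([c["k1"],0,0,0,0.]))[0,0]
    d=R.T@np.array([p[0],p[1],1]);o=-R.T@t
    return o+d*(z-o[2])/d[2]
def proj(c,X):
    return cv2.projectPoints(np.array(X,float).reshape(-1,3),cv2.Rodrigues(np.array(c["R"]))[0],np.array(c["t"],float),np.array(c["camera_matrix"]),np.array([c["k1"],0,0,0,0.]))[0][:,0]
E
python3 - <<'E'
from h import *
for n in("scene","side"): snap(n,f"pics/{n}1.png")
s=bot.read_state();print(s["time_s"],s["position"],s["tcp_rot"],s["opening"],bot.grip_point_offset)
E
```

```text
0.1 [ 0.16654732 -0.60173809  0.22168993] [[ 9.63826946e-01  2.66528770e-01 -1.79319684e-04]
 [ 2.66528628e-01 -9.63825166e-01  1.88171792e-03]
 [ 3.28699139e-04 -1.86144427e-03 -9.99998213e-01]] 1.0039940112864016 0.0187
```

View pics/scene1.png

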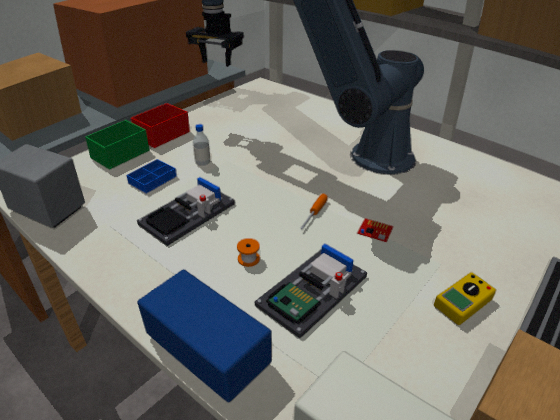

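View pics/side1.png

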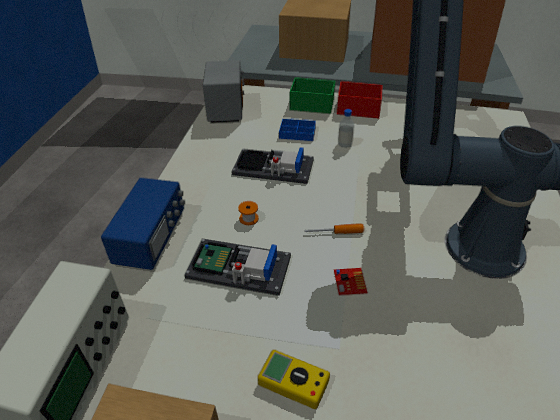

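The loaded fixture is at about (312,288) in the scene view, with its blue plate at (337,257), and at about (240,265) in the side view. The plate faces the robot. I'll enlarge both views to get the corners.

Run:
```python
import cv2
a=cv2.imread("pics/scene1.png")[230:340,245:380];b=cv2.imread("pics/side1.png")[225:305,175:305]
a=cv2.resize(a,None,fx=5,fy=5,interpolation=2);b=cv2.resize(b,None,fx=6,fy=6,interpolation=2)
cv2.imwrite("pics/a.png",a);cv2.imwrite("pics/b.png",b)
```

```text
(no output)
```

View pics/a.png

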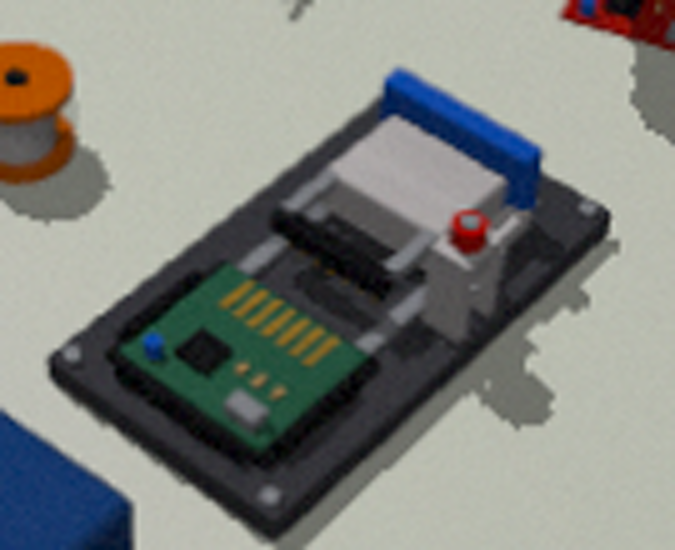

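View pics/b.png

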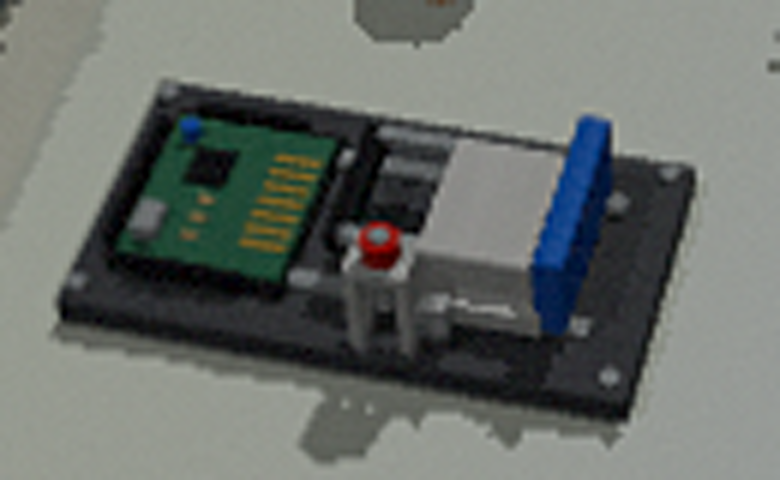

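The crops show the base corners, the blue plate's top edge and the pin tower on the +y side clearly. I'll fit the fixture pose to these points.

Run:
```python
from h import *
from scipy.optimize import least_squares
S=[((52,358),(.12,-.065,.016)),((275,528),(.12,.065,.016)),((608,213),(-.12,.065,.016)),((400,68),(-.09,-.042,.062)),((540,152),(-.09,.042,.062))]
D=[((163,83),(.12,-.065,.016)),((62,303),(.12,.065,.016)),((628,408),(-.12,.065,.016)),((693,168),(-.12,-.065,.016)),((610,122),(-.09,-.042,.062)),((568,268),(-.09,.042,.062))]
S=[(np.array(p)/5+(245,230),X) for p,X in S];D=[(np.array(p)/6+(175,225),X) for p,X in D]
print([onz(cam(n),L[1][0],.016).round(3) for n,L in(("scene",S),("side",D))])
def f(q):
    c,s=np.cos(q[2]),np.sin(q[2]);r=[]
    for n,L in(("scene",S),("side",D)):
        X=np.array([x for _,x in L])@np.array([[c,-s,0],[s,c,0],[0,0,1]]).T+[q[0],q[1],0]
        r.append(proj(cam(n),X)-[p for p,_ in L])
    return np.vstack(r).ravel()
q=least_squares(f,[.6,.1,0]).x
print(q,np.degrees(q[2]),f(q).reshape(-1,2).round(1).tolist())
np.save("pics/q.npy",q)
c,s=np.cos(q[2]),np.sin(q[2])
print("push",q[0]-.09*c,q[1]-.09*s, "R",bot.read_state()["tcp_rot"])
for z in ((.4,0),):pass
```

```text
[array([0.755, 0.244, 0.016]), array([0.748, 0.24 , 0.016])]
[ 0.62983204  0.18177787 -0.03604388] -2.065162366167814 [[-1.4, -0.4], [0.4, -1.3], [0.8, -0.8], [-0.6, -1.1], [1.1, -1.2], [-0.7, 0.2], [-1.8, 0.4], [-0.2, -0.1], [0.2, 0.2], [0.3, -0.2], [-0.8, 1.0]]
push 0.5398904931359843 0.18502111433973717 R [[ 9.63826946e-01  2.66528770e-01 -1.79319684e-04]
 [ 2.66528628e-01 -9.63825166e-01  1.88171792e-03]
 [ 3.28699139e-04 -1.86144427e-03 -9.99998213e-01]]
```

servo_tool:
  gripper: 1
  targets:
    - {"offset":[0.032,-0.025,0],"dr":[0,0,2]}
    - {"offset":[0.064,-0.05,0],"dr":[0,0,5]}
    - {"offset":[0.096,-0.075,0],"dr":[0,0,8]}
    - {"offset":[0.128,-0.1,0],"dr":[0,0,11]}
    - {"offset":[0.16,-0.125,0],"dr":[0,0,14]}
    - {"offset":[0.192,-0.15,0],"dr":[0,0,17.6]}
    - {"offset":[0.224,-0.175,0],"dr":[0,0,17.6]}
    - {"offset":[0.256,-0.2,0],"dr":[0,0,17.6]}
    - {"offset":[0.288,-0.225,0],"dr":[0,0,17.6]}
    - {"offset":[0.32,-0.25,0],"dr":[0,0,17.6]}
    - {"offset":[0.352,-0.275,0],"dr":[0,0,17.6]}
    - {"offset":[0.384,-0.3,0],"dr":[0,0,17.6]}
    - {"offset":[0.416,-0.325,0],"dr":[0,0,17.6]}
    - {"offset":[0.44,-0.347,0],"dr":[0,0,17.6]}
    - {"offset":[0.44,-0.347,0],"dr":[0,0,17.6]}
    - {"offset":[0.44,-0.347,0],"dr":[0,0,17.6]}

```text
time_s: 1.43
position: [0.4985, -0.1489, 0.2222]
tcp_rot: [[0.999, -0.033, -0.001], [-0.033, -0.999, 0.0], [-0.001, -0.0, -1.0]]
force: [0.3, -0.2, 1.3]
opening: 0.01
grasp_force: 0.0
```

servo_tool:
  targets:
    - {"offset":[-0.002,-0.038,0],"dr":[0,0,0]}
    - {"offset":[-0.004,-0.076,0],"dr":[0,0,0]}
    - {"offset":[-0.007,-0.114,0],"dr":[0,0,0]}
    - {"offset":[-0.009,-0.152,0],"dr":[0,0,0]}
    - {"offset":[-0.011,-0.19,0],"dr":[0,0,0]}
    - {"offset":[-0.013,-0.228,0],"dr":[0,0,0]}
    - {"offset":[-0.016,-0.266,0],"dr":[0,0,0]}
    - {"offset":[-0.018,-0.304,0],"dr":[0,0,0]}
    - {"offset":[-0.02,-0.335,0.01],"dr":[0,0,0]}
    - {"offset":[-0.02,-0.335,0.04],"dr":[0,0,0]}
    - {"offset":[-0.02,-0.335,0.08],"dr":[0,0,0]}
    - {"offset":[-0.02,-0.335,0.11],"dr":[0,0,0]}
    - {"offset":[-0.02,-0.335,0.13],"dr":[0,0,0]}
    - {"offset":[-0.02,-0.335,0.14],"dr":[0,0,0]}
    - {"offset":[-0.02,-0.335,0.14],"dr":[0,0,0]}

```text
time_s: 2.68
position: [0.4894, 0.1833, 0.0804]
tcp_rot: [[0.999, -0.039, -0.005], [-0.039, -0.999, -0.001], [-0.005, 0.001, -1.0]]
force: [0.0, -0.0, 0.3]
opening: 0.005
grasp_force: 0.0
```

Run:
```python
from h import *
snap("side","pics/side2.png");snap("wrist","pics/w2.png")
a=cv2.imread("pics/side2.png")[190:330,150:340];b=cv2.imread("pics/w2.png")
a=cv2.resize(a,(400,295),interpolation=2);b=cv2.resize(b,(400,300))
cv2.imwrite("pics/ab.png",np.hstack([a,b[:295]]))
print(bot.read_state()["position"])
```

```text
[0.49148255 0.18404369 0.08297451]
```

View pics/ab.png

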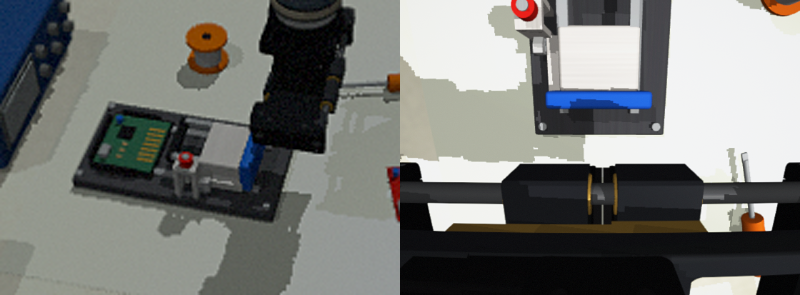

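In the wrist view the plate centre (x≈600) lines up with the shut fingers (x≈601), and the tool is square to the plate. I'll lower it and advance.

servo_tool:
  targets:
    - {"offset":[0,0,0.02],"dr":[0,0,0]}
    - {"offset":[0,0,0.035],"dr":[0,0,0]}
    - {"offset":[0,0,0.045],"dr":[0,0,0]}
    - {"offset":[0,0,0.045],"dr":[0,0,0]}
    - {"offset":[0.008,0,0.045],"dr":[0,0,0]}
    - {"offset":[0.016,0,0.045],"dr":[0,0,0]}
    - {"offset":[0.023,0,0.045],"dr":[0,0,0]}
    - {"offset":[0.028,0,0.045],"dr":[0,0,0]}
    - {"offset":[0.028,0,0.045],"dr":[0,0,0]}
    - {"offset":[0.028,0,0.045],"dr":[0,0,0]}

```text
time_s: 3.62
position: [0.5194, 0.1838, 0.0379]
tcp_rot: [[0.999, -0.038, 0.001], [-0.038, -0.999, 0.0], [0.001, -0.0, -1.0]]
force: [-0.7, -0.2, 0.3]
opening: 0.006
grasp_force: 0.0
```

servo_tool:
  targets:
    - {"offset":[0.004,0,0],"dr":[0,0,0]}
    - {"offset":[0.008,0,0],"dr":[0,0,0]}
    - {"offset":[0.012,0,0],"dr":[0,0,0]}
    - {"offset":[0.016,0,0],"dr":[0,0,0]}
    - {"offset":[0.02,0,0],"dr":[0,0,0]}
    - {"offset":[0.024,0,0],"dr":[0,0,0]}
    - {"offset":[0.028,0,0],"dr":[0,0,0]}
    - {"offset":[0.032,0,0],"dr":[0,0,0]}
    - {"offset":[0.036,0,0],"dr":[0,0,0]}
    - {"offset":[0.04,0,0],"dr":[0,0,0]}
    - {"offset":[0.044,0,0],"dr":[0,0,0]}
    - {"offset":[0.048,0,0],"dr":[0,0,0]}
    - {"offset":[0.052,0,0],"dr":[0,0,0]}
    - {"offset":[0.056,0,0],"dr":[0,0,0]}
    - {"offset":[0.06,0,0],"dr":[0,0,0]}
    - {"offset":[0.06,0,0],"dr":[0,0,0]}

```text
time_s: 4.95
position: [0.5742, 0.1811, 0.0357]
tcp_rot: [[0.999, -0.037, -0.011], [-0.037, -0.999, -0.001], [-0.011, 0.002, -1.0]]
force: [-5.4, -0.7, -1.5]
opening: 0.002
grasp_force: 3.1
```

servo_tool:
  targets:
    - {"offset":[0.002,0,0],"dr":[0,0,0]}
    - {"offset":[0.004,0,0],"dr":[0,0,0]}
    - {"offset":[0.006,0,0],"dr":[0,0,0]}
    - {"offset":[0.008,0,0],"dr":[0,0,0]}
    - {"offset":[0.01,0,0],"dr":[0,0,0]}
    - {"offset":[0.01,0,0],"dr":[0,0,0]}
    - {"offset":[0.01,0,0],"dr":[0,0,0]}

```text
time_s: 5.53
position: [0.5832, 0.1807, 0.0357]
tcp_rot: [[0.999, -0.037, -0.012], [-0.037, -0.999, -0.001], [-0.012, 0.002, -1.0]]
force: [-7.0, -0.3, -0.3]
opening: 0.003
grasp_force: 3.6
```

servo_tool:
  targets:
    - {"offset":[0.002,0,0],"dr":[0,0,0]}
    - {"offset":[0.004,0,0],"dr":[0,0,0]}
    - {"offset":[0.006,0,0],"dr":[0,0,0]}
    - {"offset":[0.008,0,0],"dr":[0,0,0]}
    - {"offset":[0.008,0,0],"dr":[0,0,0]}
    - {"offset":[0.008,0,0],"dr":[0,0,0]}

```text
time_s: 6.03
position: [0.5887, 0.1805, 0.0357]
tcp_rot: [[0.999, -0.037, -0.017], [-0.037, -0.999, -0.002], [-0.017, 0.002, -1.0]]
force: [-11.4, -0.1, 2.6]
opening: 0.005
grasp_force: 5.6
```

servo_tool:
  targets:
    - {"offset":[0.002,0,0],"dr":[0,0,0]}
    - {"offset":[0.004,0,0],"dr":[0,0,0]}
    - {"offset":[0.006,0,0],"dr":[0,0,0]}
    - {"offset":[0.006,0,0],"dr":[0,0,0]}
    - {"offset":[0.006,0,0],"dr":[0,0,0]}

```text
time_s: 6.45
position: [0.5887, 0.1804, 0.0357]
tcp_rot: [[0.999, -0.037, -0.03], [-0.037, -0.999, -0.002], [-0.03, 0.004, -1.0]]
force: [-20.4, 0.0, 12.3]
opening: 0.005
grasp_force: 10.4
```

The tool stopped at 0.5887 m while the force rose to 20 N, so the slide is on its end stop. Now I'll back off until the latch takes the slide, then go clear.

servo_tool:
  targets:
    - {"offset":[-0.006,0,0],"dr":[0,0,0]}
    - {"offset":[-0.012,0,0],"dr":[0,0,0]}
    - {"offset":[-0.018,0,0],"dr":[0,0,0]}
    - {"offset":[-0.024,0,0],"dr":[0,0,0]}
    - {"offset":[-0.03,0,0],"dr":[0,0,0]}
    - {"offset":[-0.036,0,0],"dr":[0,0,0]}
    - {"offset":[-0.042,0,0],"dr":[0,0,0]}
    - {"offset":[-0.05,0,0],"dr":[0,0,0]}
    - {"offset":[-0.06,0,0],"dr":[0,0,0]}
    - {"offset":[-0.075,0,0],"dr":[0,0,0]}
    - {"offset":[-0.095,0,0],"dr":[0,0,0]}
    - {"offset":[-0.11,0,0],"dr":[0,0,0]}
    - {"offset":[-0.11,0,-0.03],"dr":[0,0,0]}
    - {"offset":[-0.11,0,-0.07],"dr":[0,0,0]}
    - {"offset":[-0.11,0,-0.11],"dr":[0,0,0]}
    - {"offset":[-0.11,0,-0.14],"dr":[0,0,0]}
    - {"offset":[-0.11,0,-0.15],"dr":[0,0,0]}
    - {"offset":[-0.11,0,-0.15],"dr":[0,0,0]}

```text
time_s: 7.95
position: [0.4959, 0.1854, 0.1916]
tcp_rot: [[0.999, -0.037, 0.011], [-0.037, -0.999, 0.002], [0.011, -0.002, -1.0]]
force: [0.8, -0.8, -0.2]
opening: 0.005
grasp_force: 0.0
```

Run:
```python
from h import *
snap("side","pics/side3.png");snap("scene","pics/scene3.png")
a=cv2.imread("pics/side3.png")[220:310,170:310];b=cv2.imread("pics/scene3.png")[230:335,245:385]
cv2.imwrite("pics/ab3.png",np.hstack([cv2.resize(x,(400,290),interpolation=2) for x in(a,b)]))
q=np.load("pics/q.npy");c,s=np.cos(q[2]),np.sin(q[2])
for t in(0,.03,.06):
  for y in(-.042,.042):
    x=-.09+t;X=[q[0]+c*x-s*y,q[1]+s*x+c*y,.062]
    p=proj(cam("side"),X)[0];r=proj(cam("scene"),X)[0]
    print(t,y,((p-[170,220])*[400/140,290/90]).round(),((r-[245,230])*[400/140,290/105]+[400,0]).round())
print(bot.read_state()["position"],bot.read_state()["force"])
```

```text
0 -0.042 [305.  81.] [627.  35.]
0 0.042 [282. 163.] [712.  81.]
0.03 -0.042 [272.  75.] [604.  52.]
0.03 0.042 [247. 156.] [689. 100.]
0.06 -0.042 [238.  69.] [580.  70.]
0.06 0.042 [211. 150.] [666. 120.]
[0.49274521 0.18478327 0.18753657] [-0.44965751  0.44145194 -1.29267197]
```

View pics/ab3.png

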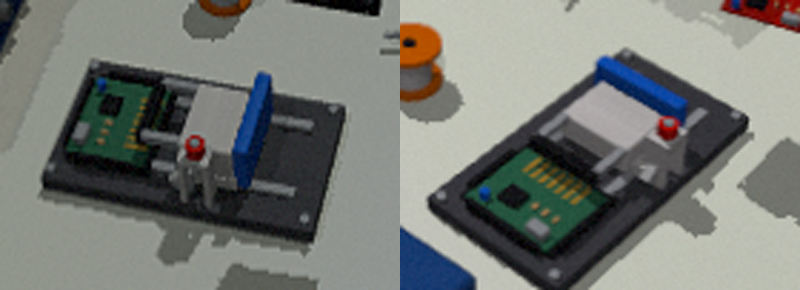

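The plate's top edge is at (270,75)–(250,157) in the side crop and (603,58)–(687,103) in the scene crop. Both match the 0.030 prediction, so the slide is latched. The board is still in its nest and the arm is clear.

```bash
python3 -c "
from rig import ticket
print(ticket.hand_in())"
```

```text
the job is handed in; nothing more can be done
None
```

The slide was pushed to its end stop (about 20 N at the stop), let go and is latched at mid position; the board is still in its nest, nothing else was touched, and the job is handed in.

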